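Load clamp bolts into a gravity chute, all head up

ROBOT

A 6-joint arm with a two-finger parallel gripper is mounted at the origin on the work surface. World frame = base frame: x ahead of the robot, y to its left, z up, the work surface at z = 0. Lengths are in mm, angles in rad, forces in N, time in s.
With the tool pointing down it reaches from about 400 to 925 mm from the base axis. Payload 3.4 kg.
Tool frame: the origin (TCP) lies midway between the tips of the shut fingers; the grasp point (between the pads) lies env.hold_point_z behind it (env.hold_point_z is the distance from the TCP to the grasp point, in mm); y points along the fingers, z is the direction in which the jaws open and shut, and the axes are right-handed (so a half turn about y gives the same grasp; the last joint's range is limited). The gripper opens to 85 mm and grips with 20 to 120 N. Pads are 22 mm wide; open, the fingers measure 114 mm over their backs; the gripper's body (76 mm by 85 mm) begins 54 mm behind the grasp point. The pads swing forward as they close: fully open they stand 13 mm farther back than shut.
Start: joints at [-1.256, 0.307, 1.506, -0, 1.328, -0.073], TCP at [217.415, -532.317, 231.305] pointing down, gripper open.
Joint ranges: [-3.12, 3.12], [-1.05, 2.28], [0.14, 2.33], [-1.42, 4.57], [0.1, 2.73], [-2.68, 2.68]. Speed limits (rad/s): [2.57, 2.57, 3.14, 3.14, 3.14, 3.14].

INTERFACE

Orientations are given as a 3x3 rotation matrix whose columns are the frame's x, y, z axes.
In Python, from plant import env, eyes gives the robot as it stands. The module is installed in compiled form; this text tells all that it offers.
- The arm moves only by the shell command python3 -m handwheel 'ROWS' [FORCE]. ROWS is JSON, a list that holds one entry, the list of rows, each a list of 7 numbers: the shift along the world's x, y, z in cm, then the turn, a rotation vector about the world's x, y, z in degrees, then the closure, from 0 (fully open) to 1 (shut). In form: [[[dx, dy, dz, rx, ry, rz, grip], ...]]. A call has 1 to 5 rows; each row shifts and turns the commanded pose from where the row before left it; what a row does not reach is not made up. A row lasts 1/10 s, in which the tool goes at most 50 mm and 8.59 degrees, less where a joint would pass 70% of its speed; a pose out of reach is approached as far as the arm can. A call is refused whole if a number of a shift passes 5 or a number of a turn 8.59, either way. A call with a gripper value outside its range is refused whole. The fingers move at their own pace and stop on an object; FORCE is the grip in N (left out, the last holds). Time passes only in rows, so rows that do not move let the fingers close. It gives the time, the measured TCP pose, the force and the opening at its end, in the units of the state.
- env.sense(): the state, without advancing time (a new reading comes with each control period).
- eyes.get_image(name): name is "side" or "top"; returns the picture (400x640x3 uint8, red, green, blue); there is no depth.
- eyes.camera_model(name): a dict with "fx", "fy", "cx", "cy" (pixels), "R" (3x3) and "t" (3): a world point X has camera coordinates R X + t. Camera axes: x right, y down, z forward; pixel columns grow to the right and rows downward; lengths in mm; the calibration is good to about 2 mm. A picture is of the moment at which its call begins. camera_model takes no time and is no camera call.
- env.job_done(): hands the job in, once; it reports no verdict.
Trained networks look in the newest picture that a camera, given by its name, has taken for a name from the list of things; names that differ only in an ending like _2 or _b are one class to them, and where a whole thing is asked for, a point or a joint stands for the part that bears it (a point fixed in the world has none). Each returns a list of dicts, best first, with "p" (0 to 1); they miss things now and then, are a little off and sometimes report something else, mostly with a low value. They report only what shows in the picture. A call takes as long as a camera call. They do not tell look-alikes from the thing itself.
- eyes.spot_in(camera, label): "at" ([x, y, z] in mm, in world coordinates, good to about 4 mm: the middle of the surface that is visible of it).
- eyes.regions_of(camera, label): "mask" (400x640 bool, what is visible of it).
- eyes.landmark_of(camera, label): "at" ([x, y, z] in mm, in world coordinates, good to about 4 mm: a listed point, or the origin of a listed thing).
The state is a dict: "time": time; "q": joint angles; "qvel": joint speeds; "joint_torque": joint torques, N m; "eef_pos": TCP position; "tool_rot": TCP orientation; "ft_force": force on the tool from outside, world axes, zero at the start; "moment": the same for the moment, N m; "grip_width": finger opening in mm.
Only numpy, scipy, OpenCV 4.12 (cv2) and the standard library are available. Lean on these libraries where they do the work, as an engineer would, in place of code of your own. Each camera call takes 0.05 s, during which the arm holds its last target. There are 200 camera calls.

TASK

Two square-head bolts lie on the bench: load both into the sloping gravity chute through the open loading throat at its upper end, so that they hang in the slot by their heads, head up, like the bolt already in it, and have slid down under the yellow keeper bar to queue behind that bolt. Let them go and leave the other parts on the bench where they are.

Things in the scene. Friction and masses are not known exactly. Their poses are not given: they have to be found in the camera images.
- bolt_a: Square-head steel bolt to be loaded: dark head 28 x 28 x 18 mm, bright round shank 14 mm across and 60 mm long; about 0.18 kg (0.12 to 0.24). Origin: centre of the head's underside; z out through the head along the axis; x, y square to the head's flats. Lies on a flat of its head and its tip, head towards the robot within 0.5 rad, z rising 0.12 rad above level, y level; 0.1 m from other bolt and elbow.
- bolt_b: Square-head steel bolt to be loaded: dark head 28 x 28 x 18 mm, bright round shank 14 mm across and 60 mm long; about 0.18 kg (0.12 to 0.24). Origin: centre of the head's underside; z out through the head along the axis; x, y square to the head's flats. Lies on a flat of its head and its tip, head towards the robot within 0.5 rad, z rising 0.12 rad above level, y level; 0.1 m from other bolt and elbow.
- bolt_c: Square-head steel bolt that already hangs in the chute against its end stop: dark head 28 x 28 x 18 mm, bright round shank 14 mm across and 60 mm long; about 0.18 kg (0.12 to 0.24). Origin: centre of the head's underside; z out through the head along the axis; x, y square to the head's flats. It stays in the chute.
- bolt_a_tip (a point): The end of bolt_a's shank, 60 mm below its head's underside on the bolt's axis.
- bolt_b_tip (a point): The end of bolt_b's shank, as for bolt_a.
- bolt_c_tip (a point): The end of bolt_c's shank, as for bolt_a.
- track: The chute's sloping track, fixed on a blue stand with posts 35 mm either side. Origin in the middle of the loading throat, on the slot's centre line and the rails' upper face, 165 mm above the bench; x runs downhill along the slot, 25 degrees below level, away from the robot; y level across; z square to the rails, up. Polished (friction about 0.2): bolts slide down by themselves.
- throat (a point): Loading throat, at the track's origin: slot 18 mm wide and open below between two steel rails, each 26 mm wide and 8 mm thick, with nothing above them from x = -60 to 25 mm. A shank passes through, a head rests on the rails. The slot starts at x = -25 mm; a red bridge flush with the rails closes it uphill.
- keeper (a point): Upper end of the yellow keeper bar: 10 mm wide, over the centre line from x = 25 mm to the stop, underside 32 mm above the rails (40 mm at this end), brackets at x = 75 and 150 mm with posts 32 mm either side. It bars laying a bolt in lengthwise: the tip goes down through the throat first. A bolt leaning uphill by up to 60 degrees, let go with its head on the rails, swings down and slides.
- stop (a point): Face of the yellow end stop on the rails, 170 mm downhill of the throat. The queue builds up from here, bolts 28 to 40 mm apart; all three origins end between 55 and 170 mm downhill of the throat.
- elbow: A black hose elbow fitting, two legs of 40 mm along its x and y, 26 mm high, origin under the corner. Leave it alone.
- y_block: A red Y fitting, about 70 x 57 x 25 mm, lying beyond the bolts. Leave it alone.
- boot: A black rubber intake boot, a cup 84 mm wide and 55 mm high, beyond the bolts. Leave it alone.
- wrench: A spanner lying between the bolts and the robot. Leave it alone.
- jar: An amber jar 80 mm high, 72 mm in diameter, beyond the bolts. Leave it alone.
Not all that is in view belongs to the job. Leave any green look-alike of the bolt_b alone. What is shaped like the bolt_a but green is not meant.

How it is judged (in metres and radians):
At the end, for the whole second after the job is handed in: All three bolts hang in the slot, released and at rest: head's underside -6 to +10 mm from the rails' face and within 8 mm of the centre line, tip at least 40 mm below the rails, origin 55 to 170 mm down the track from the throat's middle (x of bolt_a in the frame of track between 0.055 and 0.17 m and y of bolt_a in the frame of track between -0.008 and 0.008 m and z of bolt_a in the frame of track between -0.006 and 0.01 m and z of each of bolt_a_tip, bolt_b_tip, bolt_c_tip in the frame of track below -0.04 m and linear speed of each of bolt_a, bolt_b, bolt_c below 0.03 m/s and x of bolt_b in the frame of track between 0.055 and 0.17 m and y of bolt_b in the frame of track between -0.008 and 0.008 m and z of bolt_b in the frame of track between -0.006 and 0.01 m and x of bolt_c in the frame of track between 0.055 and 0.17 m and y of bolt_c in the frame of track between -0.008 and 0.008 m and z of bolt_c in the frame of track between -0.006 and 0.01 m); the robot touches nothing.
It fails at once if another part on the bench is moved more than 30 mm (distance of any of elbow, y_block, boot, wrench, jar from where it was at the start of the episode above 0.03 m).
It also fails if it takes over 66 s, if anything falls off the work surface, if the arm or the gripper's body presses on something with over 40 N, if the wrist force passes 120 N, or if a joint passes its speed limit or range.

## Working session

There is one attempt and no reset: what is moved stays moved. The work goes in short steps, Python scripts to look and compute and a shell command to move; the robot and the scene stay as the last step left them, time stands still between calls to the robot, and variables do not carry over. Pictures are saved under pics/ and viewed, on a budget of 10 in all, crops included, one or two more only if the job needs it, and the job is handed in when it is done.

```bash
mkdir -p pics
python3 - <<'E'
from plant import env, eyes
import cv2, numpy as np
s=env.sense(); print(s['time'],s['eef_pos'],np.round(s['tool_rot'],3).tolist(),s['grip_width'],env.hold_point_z)
for c in('side','top'):
    im=eyes.get_image(c); cv2.imwrite(f'pics/{c}0.png',im[:,:,::-1])
    m=eyes.camera_model(c); print(c,m['fx'],m['cx'],m['cy'],np.round(m['R'],3).tolist(),np.round(m['t']).tolist())
    for l in('bolt_a','bolt_a_tip','track','throat','keeper','stop','elbow'):
        print(l,[(np.round(d['at']).tolist(),round(d['p'],2)) for d in eyes.landmark_of(c,l)])
E
```

```text
0.0 [ 217.20685782 -531.65044556  230.37154386] [[-0.926, -0.001, 0.378], [-0.378, 0.002, -0.926], [-0.0, -1.0, -0.002]] 85.28146600132797 18.700000000000003
side 413.6673465279834 317.51467629705627 197.5162730625354 [[-0.897, -0.442, 0.018], [-0.346, 0.676, -0.65], [0.276, -0.589, -0.76]] [474.0, 340.0, 804.0]
bolt_a [([504.0, -22.0, 16.0], 0.88), ([577.0, 189.0, 104.0], 0.79), ([587.0, -447.0, 16.0], 0.76), ([515.0, -337.0, 14.0], 0.69), ([548.0, -220.0, 17.0], 0.56), ([412.0, -385.0, 18.0], 0.49)]
bolt_a_tip [([402.0, -440.0, 1.0], 0.71), ([569.0, -324.0, 5.0], 0.64), ([588.0, -84.0, -0.0], 0.28), ([442.0, 160.0, 164.0], 0.17)]
track [([445.0, 162.0, 165.0], 0.7)]
throat [([445.0, 158.0, 165.0], 0.8), ([514.0, -342.0, 16.0], 0.16)]
keeper [([479.0, 172.0, 192.0], 0.82)]
stop [([592.0, 197.0, 95.0], 0.79), ([733.0, -149.0, -2.0], 0.55)]
elbow [([587.0, -84.0, 1.0], 0.88)]
top 470.17881370304445 317.26056982943305 206.53831242062216 [[-0.02, -1.0, -0.006], [-0.982, 0.021, -0.188], [0.188, 0.002, -0.982]] [-66.0, 574.0, 1037.0]
bolt_a [([545.0, -220.0, 12.0], 0.83), ([585.0, -446.0, 14.0], 0.64), ([412.0, -382.0, 9.0], 0.62), ([579.0, 191.0, 101.0], 0.59), ([509.0, -344.0, 13.0], 0.58), ([506.0, -19.0, 12.0], 0.56), ([740.0, -268.0, 1.0], 0.56), ([443.0, 163.0, 167.0], 0.25)]
bolt_a_tip [([575.0, -322.0, 8.0], 0.85), ([399.0, -442.0, 9.0], 0.74)]
track [([444.0, 158.0, 162.0], 0.72), ([577.0, -324.0, 8.0], 0.38)]
throat [([443.0, 163.0, 168.0], 0.85)]
keeper [([485.0, 170.0, 190.0], 0.63), ([594.0, 195.0, 93.0], 0.39)]
stop [([593.0, 196.0, 94.0], 0.55), ([557.0, 188.0, 47.0], 0.25)]
elbow [([592.0, -82.0, 2.0], 0.84)]
```

View pics/top0.png

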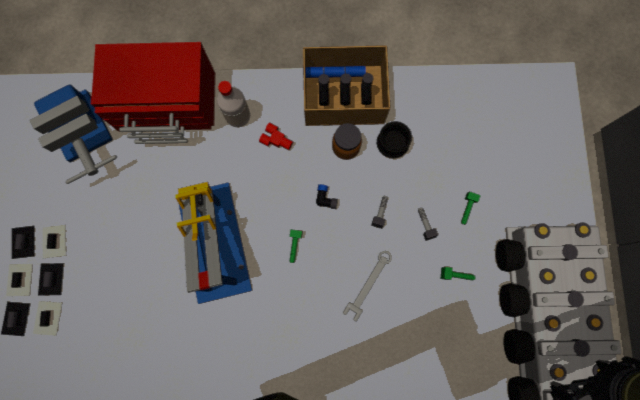

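View pics/side0.png

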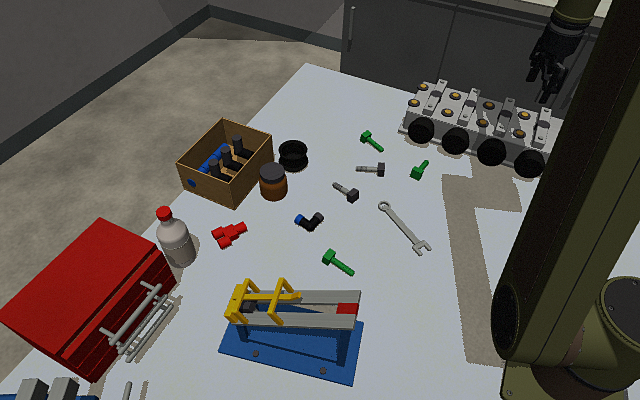

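Candidates for the bolts (top view):
- Dark bolts with heads at (379,222) and (431,234). These match the description.
- Green look-alikes at (295,243), (470,207) and (457,273), to be left alone.

Next I'll fit the poses and check both in one close crop.

```bash
cat > h.py <<'E'
from plant import env, eyes
import cv2, numpy as np
from scipy.optimize import minimize
from scipy.spatial.transform import Rotation as Rn
CM={c:eyes.camera_model(c) for c in('side','top')}
def proj(c,P):
    m=CM[c];X=np.atleast_2d(P)@np.array(m['R']).T+np.array(m['t']);return np.c_[m['fx']*X[:,0]/X[:,2]+m['cx'],m['fy']*X[:,1]/X[:,2]+m['cy']]
g=np.linspace(0,2*np.pi,16,endpoint=False)
HEAD=np.array([[a,b,z] for a in(-14,14) for b in(-14,14) for z in(0,18)],float)
SH=np.array([[7*np.cos(t),7*np.sin(t),z] for t in g for z in(0,-60)])
def bolt_mask(c,R,o,k=4):
    M=np.zeros((400*k,640*k),np.uint8)
    for S in(HEAD,SH):
        p=proj(c,S@R.T+o)*k+k/2-.5
        cv2.fillConvexPoly(M,cv2.convexHull(np.round(p).astype(np.int32)),255)
    return cv2.resize(M,(640,400),interpolation=cv2.INTER_AREA)/255.
def lieR(yaw,e=.12): # yaw: direction head->tip ; z (head) = opposite, rising e
    z=np.array([-np.cos(yaw)*np.cos(e),-np.sin(yaw)*np.cos(e),np.sin(e)]);y=np.array([-np.sin(yaw),np.cos(yaw),0]);return np.c_[np.cross(y,z),y,z]
def tool(yaw,back): # approach direction tilts back (deg) towards robot from down, in the azimuth yaw (rad); jaw z = yaw-90deg
    b=np.radians(back);a=np.array([-np.sin(b)*np.cos(yaw),-np.sin(b)*np.sin(yaw),-np.cos(b)]);z=np.array([np.sin(yaw),-np.cos(yaw),0]);return np.c_[np.cross(a,z),a,z]
def togo(R,p,s=None):
    s=s or env.sense();r=Rn.from_matrix(R@np.array(s['tool_rot']).T).as_rotvec(degrees=True)
    print('t',round(s['time'],2),'shift cm',np.round((np.array(p)-s['eef_pos'])/10,2),'turn deg',np.round(r,2),'w',round(s['grip_width'],1),'F',np.round(s['ft_force'],1))
E
python3 - <<'E'
from h import *
ims={c:eyes.get_image(c) for c in CM}
M={}
for c in CM:
    M[c]=[d['mask'] for d in eyes.regions_of(c,'bolt_a')]
    for m in M[c]: print(c,np.round(np.argwhere(m).mean(0)[::-1]),m.sum(),ims[c][m].mean(0).round())
for n,o,y in(('P',(545,-220),-.2),('Q',(512,-340),.37)):
    o=np.array([*o,13.9]);tg={}
    for c in CM:
        q=proj(c,o+20*np.array([np.cos(y),np.sin(y),0]))[0]
        tg[c]=min(M[c],key=lambda m:np.hypot(*(np.argwhere(m).mean(0)[::-1]-q)))*1.
    for cs in(['top'],['side'],['top','side']):
        f=lambda v:sum(np.abs(bolt_mask(c,lieR(v[2]),np.array([v[0],v[1],13.9]))-tg[c]).sum() for c in cs)
        r=minimize(f,[o[0],o[1],y],method='Nelder-Mead',options=dict(initial_simplex=[[o[0]-5,o[1],y],[o[0]+5,o[1]+5,y],[o[0],o[1]-5,y+.15],[o[0],o[1],y-.15]],xatol=.05,fatol=.05))
        print(n,cs,np.round(r.x,3),round(r.fun,1),[tg[c].sum() for c in cs])
# track overlay
o=np.array([444,160,165.]);az=np.radians(13.6);s=np.radians(25)
x=np.array([np.cos(az)*np.cos(s),np.sin(az)*np.cos(s),-np.sin(s)]);yv=np.array([-np.sin(az),np.cos(az),0])
k=4;im=cv2.resize(ims['top'],None,fx=k,fy=k,interpolation=cv2.INTER_CUBIC)[:,:,::-1].copy()
for yy in(-35,-9,9,35):
    a,b=[tuple(int(v) for v in np.round(proj('top',o+x*t+yv*yy)[0]*k+k/2-.5)) for t in(-60,170)];cv2.line(im,a,b,(255,0,255),1)
cv2.imwrite('pics/c1.png',np.hstack([im[175*k:300*k,172*k:252*k],im[175*k:300*k,360*k:450*k]]))
E
```

```text
side [347. 192.] 201 [55. 54. 54.]
side [370. 140.] 188 [22. 84. 34.]
side [248. 306.] 203 [34. 33. 36.]
side [418. 171.] 152 [14. 81. 28.]
side [373. 169.] 203 [68. 68. 66.]
side [336. 262.] 333 [33. 98. 46.]
top [469. 205.] 241 [30. 89. 41.]
top [455. 274.] 337 [41. 89. 51.]
top [294. 244.] 276 [43. 97. 51.]
top [427. 225.] 284 [75. 72. 71.]
P ['top'] [ 549.27  -206.676   -0.652] 548.8 [np.float64(284.0)]
P ['side'] [ 5.46524e+02 -2.24398e+02 -3.21000e-01] 50.3 [np.float64(201.0)]
P ['top', 'side'] [ 5.45897e+02 -2.23392e+02 -3.57000e-01] 607.1 [np.float64(284.0), np.float64(201.0)]
Q ['top'] [ 5.16362e+02 -3.42079e+02  2.73000e-01] 43.1 [np.float64(284.0)]
Q ['side'] [ 5.13557e+02 -3.40702e+02  2.52000e-01] 25.9 [np.float64(203.0)]
Q ['top', 'side'] [ 5.14695e+02 -3.41624e+02  2.65000e-01] 86.8 [np.float64(284.0), np.float64(203.0)]
```

View pics/c1.png

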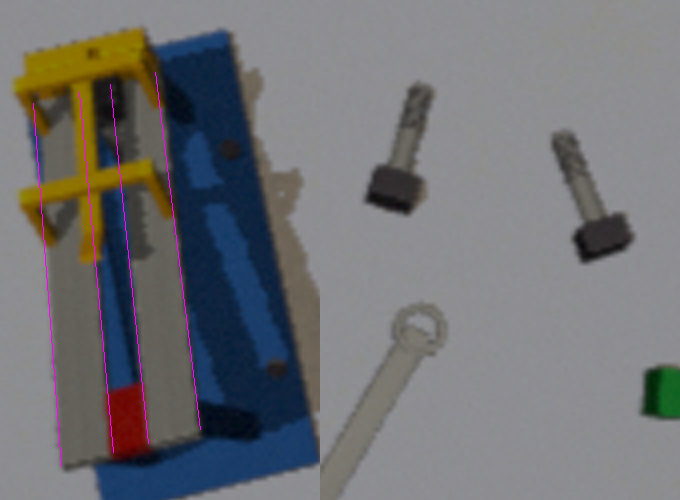

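The overlay at (444,160,165), azimuth 13.6°, sits on the rail edges: left edge ≈(62,465), right ≈(200,430), and the bridge lies between the slot lines. The two dark bolts have square heads at crop (395,188) and (602,237), and neither is green.

```bash
cat >> h.py <<'E'
def grasp(o,yaw,back=-40,s=6):
    R=tool(yaw,back);a=R[:,1];B=lieR(yaw);c=np.array([o[0],o[1],13.9])+9*B[:,2];return R,c+s*a,a
E
python3 - <<'E'
from h import *
eyes.get_image('top')
for d in eyes.regions_of('top','bolt_b'):
    m=d['mask']*1.; ct=np.argwhere(m>0).mean(0)[::-1]
    if np.hypot(*(ct-[381,212]))<12:
        f=lambda v:np.abs(bolt_mask('top',lieR(v[2]),np.array([v[0],v[1],13.9]))-m).sum()
        y=-.28;r=minimize(f,[546,-222,y],method='Nelder-Mead',options=dict(initial_simplex=[[541,-222,y],[551,-217,y],[546,-227,y+.15],[546,-222,y-.15]],xatol=.05,fatol=.05));print('P',r.x,r.fun)
R,p,a=grasp((515,-341.5),.265);print(p,a*10);togo(R,p);togo(R,p-80*a)
E
```

```text
P [ 5.47805619e+02 -2.24546784e+02 -3.33688565e-01] 36.54117647058823
[ 510.09872749 -342.83011985   10.38114321] [ 6.20349502  1.68352032 -7.66044443]
t 1.1 shift cm [ 29.27  18.95 -22.09] turn deg [ 12.83 -37.91  -6.75] w 85.1 F [ 0.4 -0.7 -0.7]
t 1.1 shift cm [ 24.3   17.6  -15.97] turn deg [ 12.83 -37.91  -6.75] w 85.1 F [ 0.4 -0.7 -0.7]
```

```bash
python3 -m handwheel '[[[2.4,1.8,-1.6,1.3,-3.8,-0.7,0],[2.4,1.8,-1.6,1.3,-3.8,-0.7,0],[2.4,1.8,-1.6,1.3,-3.8,-0.7,0],[2.4,1.8,-1.6,1.3,-3.8,-0.7,0],[2.4,1.8,-1.6,1.3,-3.8,-0.7,0]]]'
python3 -m handwheel '[[[2.4,1.8,-1.6,1.3,-3.8,-0.7,0],[2.4,1.8,-1.6,1.3,-3.8,-0.7,0],[2.4,1.8,-1.6,1.3,-3.8,-0.7,0],[2.4,1.8,-1.6,1.3,-3.8,-0.7,0],[0,0,0,0,0,0,0]]]'
python3 -c "
from h import *
R,p,a=grasp((515,-341.5),.265);togo(R,p)"
```

```text
time: 1.6
eef_pos: [338.3, -442.1, 151.2]
tool_rot: [[-0.889, 0.331, 0.318], [-0.302, 0.1, -0.948], [-0.346, -0.938, 0.011]]
ft_force: [-0.3, 0.3, 0.3]
grip_width: 85.6
time: 2.1
eef_pos: [432.8, -366.0, 84.4]
tool_rot: [[-0.779, 0.566, 0.272], [-0.215, 0.166, -0.962], [-0.59, -0.808, -0.008]]
ft_force: [0.2, 0.1, -0.5]
grip_width: 85.2
t 2.1 shift cm [ 7.73  2.31 -7.41] turn deg [ 0.6  -3.84 -0.59] w 85.2 F [ 0.2  0.1 -0.5]
```

```bash
python3 -m handwheel '[[[1.9,0.6,-1.8,0.2,-1,-0.2,0],[1.9,0.6,-1.8,0.2,-1,-0.2,0],[1.9,0.6,-1.8,0.2,-1,-0.1,0],[1.9,0.5,-1.8,0,-0.8,-0.1,0],[0,0,0,0,0,0,0]]]'
python3 -c "
from h import *
R,p,a=grasp((515,-341.5),.265);togo(R,p)"
```

```text
time: 2.6
eef_pos: [510.3, -346.9, 13.8]
tool_rot: [[-0.739, 0.62, 0.262], [-0.205, 0.163, -0.965], [-0.641, -0.767, 0.007]]
ft_force: [0.2, 0.8, 0.4]
grip_width: 85.1
t 2.6 shift cm [-0.02  0.41 -0.34] turn deg [0.39 0.01 0.  ] w 85.1 F [0.2 0.8 0.4]
```

```bash
python3 -m handwheel '[[[0,0.4,-0.3,0,0,0,0],[0,0,0,0,0,0,0.3],[0,0,0,0,0,0,1],[0,0,0,0,0,0,1],[0,0,0,0,0,0,1]]]' 70
python3 -m handwheel '[[[0,0,0,0,0,0,1],[0,0,0,0,0,0,1],[0,0,0,0,0,0,1]]]'
python3 - <<'E'
from h import *
R,p,a=grasp((515,-341.5),.265);togo(R,p)
ims=[eyes.get_image(c)[:,:,::-1] for c in('side','top')]
f=lambda i,x,y:cv2.resize(i[y:y+100,x:x+100],None,fx=4,fy=4,interpolation=cv2.INTER_CUBIC)
cv2.imwrite('pics/g1.png',np.hstack([f(ims[0],320,120),f(ims[1],375,175)]))
E
```

```text
time: 3.1
eef_pos: [509.3, -343.8, 13.0]
tool_rot: [[-0.739, 0.622, 0.26], [-0.205, 0.16, -0.966], [-0.642, -0.766, 0.009]]
ft_force: [-1.4, 0.1, 1.3]
grip_width: 28.1
time: 3.4
eef_pos: [509.5, -344.0, 13.2]
tool_rot: [[-0.738, 0.623, 0.259], [-0.205, 0.16, -0.966], [-0.643, -0.766, 0.009]]
ft_force: [-4.1, -0.7, 7.0]
grip_width: 26.2
t 3.4 shift cm [ 0.06  0.11 -0.29] turn deg [0.52 0.14 0.15] w 26.2 F [-4.1 -0.7  7. ]
```

View pics/g1.png

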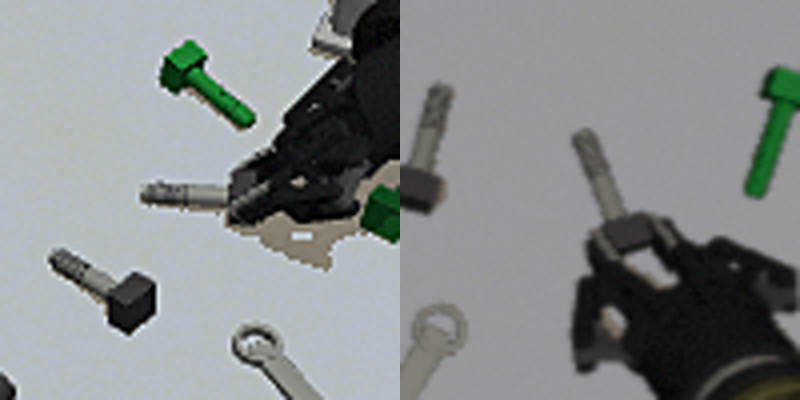

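Held: jaw width is 26 mm, with the pads on the head's flats at (630,232) in the crop. Next, lift and turn the bolt for the chute.

```bash
cat >> h.py <<'E'
TO=np.array([444,160,165.]);az=np.radians(13.6);sl=np.radians(25)
TX=np.array([np.cos(az)*np.cos(sl),np.sin(az)*np.cos(sl),-np.sin(sl)]);TY=np.array([-np.sin(az),np.cos(az),0]);TZ=np.cross(TX,TY);TR=np.c_[TX,TY,TZ]
def save_rel(o,yaw):
    s=env.sense();T=np.array(s['tool_rot']);B=lieR(yaw);d=np.array([o[0],o[1],13.9])-s['eef_pos']
    d-=T[:,2]*(d@T[:,2]) # centred between jaws
    np.savez('rel.npz',R=T.T@B,p=T.T@d);print('rel',np.round(T.T@d,1))
def leanR(L):
    L=np.radians(L);z=np.cos(L)*TZ-np.sin(L)*TX;return np.c_[np.cross(TY,z),TY,z]
def chute(L,tx,tz,back=0): # tool pose for bolt origin at track (tx,0,tz), drawn back along the bolt
    r=np.load('rel.npz');B=leanR(L);o=TO+TR@[tx,0,tz]+back*B[:,2];R=B@r['R'].T;return R,o-R@r['p']
def held(): # expected pose of held bolt
    r=np.load('rel.npz');s=env.sense();T=np.array(s['tool_rot']);return T@r['R'],np.array(s['eef_pos'])+T@r['p']
E
python3 -c "
from h import *
save_rel((515,-341.5),.265)
R,p=chute(45,0,12,90);print(p);togo(R,p)"
python3 -m handwheel '[[[0,0,3,0,0,0,1],[-0.5,1,5,0,0,0,1],[-0.5,1,5,0,0,0,1],[-0.5,1,5,0,0,0,1],[0,0,0,0,0,0,1]]]'
python3 -c "
from h import *
R,p=chute(45,0,12,90);togo(R,p)"
```

```text
rel [-5.   3.3  0. ]
[415.80016184 153.18737168 265.47747636]
t 3.5 shift cm [-9.37 49.72 25.22] turn deg [-15.69  61.15  -1.42] w 26.1 F [-4.4 -0.5  6.5]
time: 4.0
eef_pos: [495.9, -315.1, 195.1]
tool_rot: [[-0.735, 0.626, 0.261], [-0.211, 0.155, -0.965], [-0.645, -0.764, 0.018]]
ft_force: [-0.4, -1.1, -1.7]
grip_width: 25.9
t 4.0 shift cm [-8.01 46.82  7.03] turn deg [-15.33  61.4   -1.78] w 25.9 F [-0.4 -1.1 -1.7]
```

```bash
python3 -m handwheel '[[[-0.7,3.9,1,-1.3,5.1,-0.15,1],[-0.7,3.9,1,-1.3,5.1,-0.15,1],[-0.7,3.9,1,-1.3,5.1,-0.15,1],[-0.7,3.9,1,-1.3,5.1,-0.15,1],[-0.7,3.9,1,-1.3,5.1,-0.15,1]]]' | grep -E 'eef|width'
python3 -m handwheel '[[[-0.7,3.9,1,-1.3,5.1,-0.15,1],[-0.7,3.9,1,-1.3,5.1,-0.15,1],[-0.7,3.9,1,-1.3,5.1,-0.15,1],[-0.7,3.9,1,-1.3,5.1,-0.15,1],[-0.7,3.9,1,-1.3,5.1,-0.15,1]]]' | grep -E 'eef|width'
python3 -m handwheel '[[[-0.6,3.9,0,-1.3,5.1,-0.15,1],[-0.6,3.9,0,-1.3,5.1,-0.15,1],[0,0,0,0,0,0,1],[0,0,0,0,0,0,1]]]'
python3 -c "
from h import *
R,p=chute(45,0,12,90);togo(R,p)"
```

```text
eef_pos: [458.8, -120.3, 237.4]
grip_width: 26.0
eef_pos: [424.5, 75.3, 287.6]
grip_width: 26.2
time: 5.4
eef_pos: [413.4, 152.1, 285.9]
tool_rot: [[-0.895, -0.378, 0.238], [-0.217, -0.098, -0.971], [0.391, -0.92, 0.006]]
ft_force: [-0.0, 0.5, -2.3]
grip_width: 26.0
t 5.4 shift cm [ 0.24  0.11 -2.04] turn deg [-0.07  0.1   0.25] w 26.0 F [-0.   0.5 -2.3]
```

```bash
cat >> h.py <<'E'
def check(name,sz=110,k=4):
    B,o=held();out=[];tr=TR.T@(o-TO);tip=TR.T@(o-60*B[:,2]-TO);print('held origin in track',np.round(tr,1),'tip',np.round(tip,1),'lean',np.degrees(np.arctan2(-(B[:,2]@TX),B[:,2]@TZ)).round(1))
    for c in('side','top'):
        im=cv2.resize(eyes.get_image(c),None,fx=k,fy=k,interpolation=cv2.INTER_CUBIC)[:,:,::-1].copy()
        q=lambda P:np.round(proj(c,P)*k+k/2-.5).astype(np.int32)
        for yy in(-35,-9,9,35): cv2.polylines(im,[q(np.array([TO+TX*t+TY*yy for t in(-60 if abs(yy)>9 else -25,60)]))],False,(255,0,255),1)
        cv2.polylines(im,[q(np.array([o,o-60*B[:,2]]))],False,(0,255,255),1)
        cv2.polylines(im,[cv2.convexHull(q(SH@B.T+o))],True,(0,255,0),1)
        x,y=q(o-40*B[:,2])[0];h=sz*k//2;x=max(x,h);out.append(im[y-h:y+h,x-h:x+h])
    m=min(min(i.shape[0] for i in out),600);cv2.imwrite(name,cv2.resize(np.hstack([i[:m] for i in out]),None,fx=.9,fy=.9))
E
python3 -c "
from h import *
check('pics/k1.png')"
```

```text
held origin in track [-74.6  -0.5  93. ] tip [-32.1  -0.5  50.7] lean 45.1
```

View pics/k1.png

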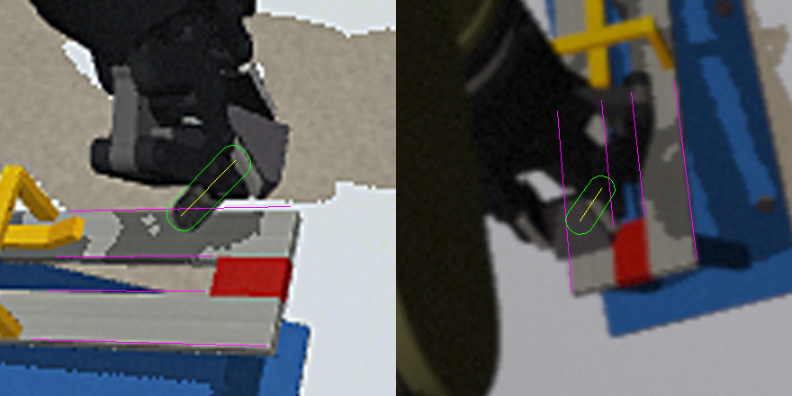

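```bash
cat > red.py <<'E'
from h import *
V=np.array([[x,y,0] for x in(-60,-25) for y in(-9,9)]+[[-60,y,-8] for y in(-9,9)],float)
def rm(c,d,k=8):
    M=np.zeros((400*k,640*k),np.uint8);p=proj(c,TO+d+V@TR.T)*k+k/2-.5
    cv2.fillConvexPoly(M,cv2.convexHull(np.round(p).astype(np.int32)),255);return cv2.resize(M,(640,400),interpolation=cv2.INTER_AREA)/255.
for c,F in(('side','pics/side0.png'),('top','pics/top0.png')):
    im=cv2.imread(F).astype(float);q=proj(c,TO-40*TX)[0].astype(int)
    w=np.zeros((400,640));w[q[1]-14:q[1]+14,q[0]-16:q[0]+16]=1
    red=w*np.clip((im[:,:,2]-im[:,:,:2].max(2)-10)/80,0,1);print(c,'area',red.sum(),rm(c,0).sum())
    f=lambda v:np.abs(rm(c,np.array([v[0],v[1],0]))-red).sum()
    r=minimize(f,[0,0],method='Nelder-Mead',options=dict(initial_simplex=[[-4,-3],[4,-2],[0,4]],xatol=.05,fatol=.02));print('shift xy at z=165',r.x.round(2),round(r.fun,1))
E
python3 red.py
```

```text
side area 232.375 238.2156862745098
shift xy at z=165 [-2.16 -0.35] 18.8
top area 159.75 169.14901960784312
shift xy at z=165 [-0.38  1.11] 18.1
```

```bash
sed -i 's/^TO=.*165.\]);/TO=np.array([443,160.4,165.]);/' h.py; python3 -c "
from h import *
R,p=chute(45,0,13,70);togo(R,p);R,p=chute(45,0,13,0);togo(R,p)"
```

```text
t 5.5 shift cm [ 0.89  0.46 -3.95] turn deg [-0.07  0.21  0.41] w 26.3 F [ 0.2  0.1 -1.9]
t 5.5 shift cm [  3.21   1.03 -10.53] turn deg [-0.07  0.21  0.41] w 26.3 F [ 0.2  0.1 -1.9]
```

```bash
python3 -m handwheel '[[[0.4,0.2,-2,0,0.1,0.2,1],[0.5,0.2,-1.9,0,0.1,0.2,1],[0,0,0,0,0,0,1]]]'
python3 -m handwheel '[[[0.6,0.15,-1.7,0,0,0,1],[0.3,0.1,-0.8,0,0,0,1],[0,0,0,0,0,0,1]]]'
python3 -c "
from h import *
R,p=chute(45,0,13,0);togo(R,p);check('pics/k2.png')"
```

```text
time: 5.8
eef_pos: [421.4, 153.8, 247.4]
tool_rot: [[-0.893, -0.381, 0.24], [-0.219, -0.099, -0.971], [0.394, -0.919, 0.005]]
ft_force: [-0.5, -0.3, -1.3]
grip_width: 26.2
time: 6.1
eef_pos: [431.1, 157.2, 223.7]
tool_rot: [[-0.893, -0.379, 0.241], [-0.22, -0.099, -0.971], [0.392, -0.92, 0.005]]
ft_force: [-1.0, 0.5, -2.4]
grip_width: 26.2
t 6.1 shift cm [ 1.4   0.38 -4.19] turn deg [-0.09  0.02  0.08] w 26.2 F [-1.   0.5 -2.4]
held origin in track [-30.9  -0.4  44.9] tip [11.6 -0.3  2.5] lean 45.0
```

View pics/k2.png

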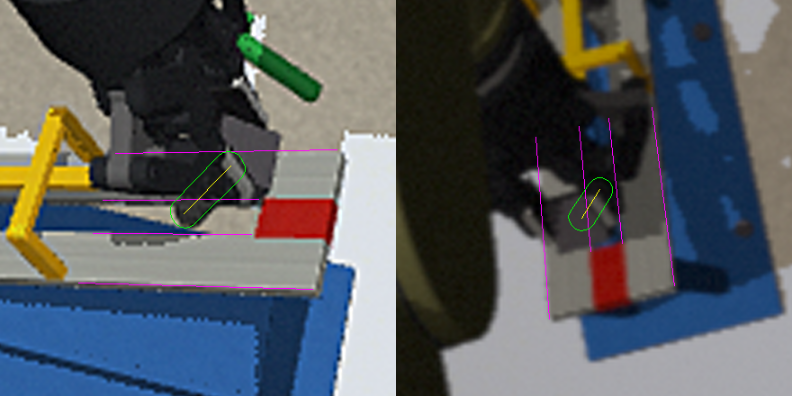

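The tip at side crop (183,222) lies between the slot lines (rows 200–234). Inserting along the shank.

```bash
python3 -m handwheel '[[[0.3,0.1,-1,0,0,0,1],[0.3,0.1,-1,0,0,0,1],[0,0,0,0,0,0,1]]]'
python3 -c "
from h import *
R,p=chute(45,0,13,0);togo(R,p)"
```

```text
time: 6.5
eef_pos: [437.2, 159.7, 202.4]
tool_rot: [[-0.893, -0.38, 0.242], [-0.22, -0.1, -0.97], [0.393, -0.92, 0.006]]
ft_force: [-0.3, -1.2, -1.5]
grip_width: 26.2
t 6.5 shift cm [ 0.79  0.13 -2.06] turn deg [-0.05 -0.02  0.01] w 26.2 F [-0.3 -1.2 -1.5]
```

```bash
python3 -m handwheel '[[[0.3,0.05,-0.8,0,0,0,1],[0.3,0.05,-0.8,0,0,0,1],[0.1,0,-0.3,0,0,0,1],[0,0,0,0,0,0,1]]]'
python3 -c "
from h import *
R,p=chute(45,0,10,0);togo(R,p);check('pics/k3.png')"
```

```text
time: 6.9
eef_pos: [444.2, 161.0, 184.1]
tool_rot: [[-0.893, -0.38, 0.242], [-0.221, -0.099, -0.97], [0.392, -0.92, 0.005]]
ft_force: [0.3, 0.1, -1.0]
grip_width: 26.2
t 6.9 shift cm [-0.03 -0.04 -0.5 ] turn deg [-0.1  -0.01  0.01] w 26.2 F [ 0.3  0.1 -1. ]
held origin in track [-1.7  0.3 14.7] tip [ 40.7   0.4 -27.7] lean 45.0
```

```bash
python3 -m handwheel '[[[0,0,-0.3,0,0,0,1],[0,0,0,0,0,0,1]]]' | grep -E 'eef|force'
python3 -m handwheel '[[[0,0,-0.2,0,0,0,1],[0,0,0,0,0,0,1]]]' | grep -E 'eef|force'
python3 -c "
from h import *
R,p=chute(45,0,10,0);togo(R,p);check('pics/k3.png')"
```

```text
eef_pos: [444.3, 161.0, 181.7]
ft_force: [0.6, 0.5, -3.2]
eef_pos: [444.3, 160.9, 179.7]
ft_force: [-1.0, 0.1, -2.1]
t 7.4 shift cm [-0.04 -0.03 -0.06] turn deg [-0.11  0.07  0.01] w 26.1 F [-1.   0.1 -2.1]
held origin in track [ 0.2  0.2 10.8] tip [ 42.7   0.3 -31.6] lean 45.1
```

View pics/k3.png

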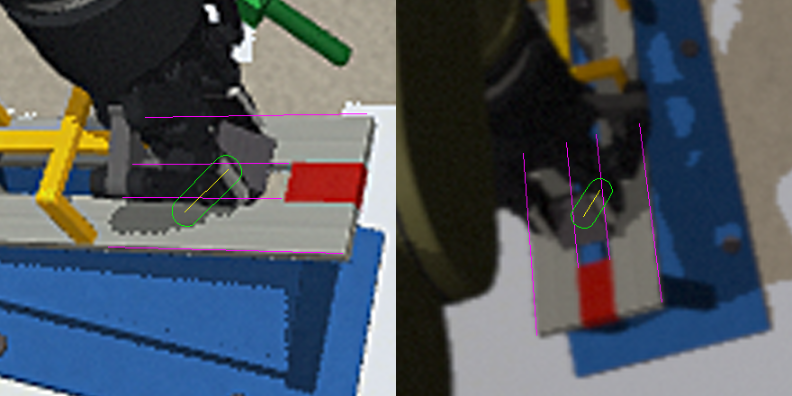

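```bash
python3 -m handwheel '[[[0,0,-0.1,0,0,0,1],[0,0,0,0,0,0,0.3],[0,0,0,0,0,0,0.3],[0,0,0,0,0,0,0.3],[0,0,0,0,0,0,0.3]]]' | grep -E 'eef|force|width'
python3 -m handwheel '[[[0,0,0,0,0,0,0.3],[0,0,0,0,0,0,0.3],[0,0,0,0,0,0,0.3]]]' | grep -E 'eef|force|width'
python3 - <<'E'
from h import *
ims=[eyes.get_image(c)[:,:,::-1] for c in('side','top')]
f=lambda i,x,y:cv2.resize(i[y:y+120,x:x+120],None,fx=3.3,fy=3.3,interpolation=cv2.INTER_CUBIC)
cv2.imwrite('pics/r1.png',np.hstack([f(ims[0],225,240),f(ims[1],160,180)]))
E
```

```text
eef_pos: [444.5, 161.0, 179.0]
ft_force: [-0.3, 0.2, 0.0]
grip_width: 59.6
eef_pos: [444.4, 161.0, 178.8]
ft_force: [0.3, 0.6, -0.1]
grip_width: 60.1
```

View pics/r1.png

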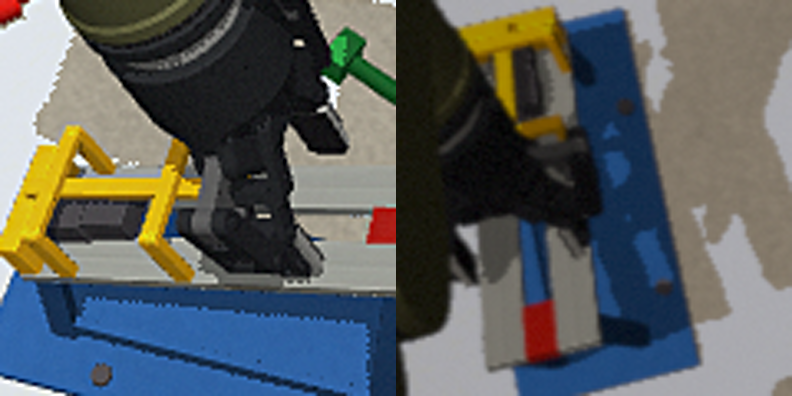

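The first bolt has slid under the keeper: heads at side crop (80,222) and (118,218) are queued. Next: retreat and take the second bolt.

```bash
python3 -m handwheel '[[[0,0,4,0,0,0,0.3],[0,0,4,0,0,0,0.2],[0,0,4,0,0,0,0]]]' | grep -E 'eef|force|width'
python3 -c "
from h import *
R,p,a=grasp((547,-224.5),-.33);print(p,a);togo(R,p-90*a);togo(R,p)"
```

```text
eef_pos: [444.0, 160.9, 300.0]
ft_force: [0.6, -0.7, 0.1]
grip_width: 80.7
[ 542.1954747  -222.85433061   10.38114321] [ 0.6081043  -0.20829084 -0.76604444]
t 8.7 shift cm [  4.34 -36.5  -22.07] turn deg [ -2.47 -63.84 -29.32] w 80.7 F [ 0.6 -0.7  0.1]
t 8.7 shift cm [  9.82 -38.37 -28.96] turn deg [ -2.47 -63.84 -29.32] w 80.7 F [ 0.6 -0.7  0.1]
```

```bash
python3 -m handwheel '[[[0.3,-3,0,-0.2,-5.3,-2.4,0],[0.3,-3,-1,-0.2,-5.3,-2.4,0],[0.4,-3,-2,-0.2,-5.3,-2.4,0],[0.4,-3,-2,-0.2,-5.3,-2.4,0],[0.4,-3,-2,-0.2,-5.3,-2.4,0]]]' | grep -E 'eef|force'
python3 -m handwheel '[[[0.3,-3,-2,-0.2,-5.3,-2.4,0],[0.3,-3,-2,-0.2,-5.3,-2.4,0],[0.4,-3,-2,-0.2,-5.3,-2.4,0],[0.4,-3,-2,-0.2,-5.3,-2.4,0],[0.4,-3,-2,-0.2,-5.3,-2.4,0]]]' | grep -E 'eef|force'
python3 -m handwheel '[[[0.3,-3,-2.5,-0.2,-5.3,-2.5,0],[0.4,-3.2,-2.5,-0.2,-5.3,-2.5,0],[0,0,0,0,0,0,0],[0,0,0,0,0,0,0]]]' | grep -E 'eef|force'
python3 -c "
from h import *
R,p,a=grasp((547,-224.5),-.33);togo(R,p-40*a);togo(R,p)"
```

```text
eef_pos: [462.7, 9.8, 229.0]
ft_force: [-0.7, -0.5, -1.7]
eef_pos: [480.3, -140.6, 129.6]
ft_force: [2.0, 2.9, -0.7]
eef_pos: [488.0, -124.8, 120.7]
ft_force: [0.1, 0.7, -0.2]
t 10.1 shift cm [ 2.99 -8.97 -7.97] turn deg [-2.94 -8.61 -7.05] w 85.0 F [ 0.1  0.7 -0.2]
t 10.1 shift cm [  5.42  -9.8  -11.03] turn deg [-2.94 -8.61 -7.05] w 85.0 F [ 0.1  0.7 -0.2]
```

```bash
python3 -m handwheel '[[[0,0,0,0,0,0,0]]]'; python3 -c "
from h import *
s=env.sense();print(np.round(s['q'],3),np.round(s['qvel'],2),np.round(s['joint_torque'],1))
R,p,a=grasp((547,-224.5),-.33);togo(R,p)"
```

```text
time: 10.2
eef_pos: [488.5, -124.6, 121.2]
tool_rot: [[-0.838, 0.506, -0.204], [0.18, -0.098, -0.979], [-0.515, -0.857, -0.009]]
ft_force: [0.2, -0.4, 0.4]
grip_width: 85.2
[-0.421  0.191  2.243  0.586  0.213  0.814] [ 0.01 -0.   -0.    0.02 -0.   -0.02] [ -0.2 -28.2 -15.4   0.5  -2.2   0. ]
t 10.2 shift cm [  5.37  -9.82 -11.08] turn deg [-2.87 -8.56 -7.15] w 85.2 F [ 0.2 -0.4  0.4]
```

```bash
python3 -c "
from h import *
R,p,a=grasp((547,-224.5),-.33,-30);togo(R,p+[0,0,90]);togo(R,p)"
python3 -m handwheel '[[[1,-2,0,0,1.5,-2,0],[1,-2,0,0,1.5,-2,0],[1,-2,0,0,0,-2,0],[1,-2,0,0,0,0,0],[0,0,0,0,0,0,0]]]'
python3 -c "
from h import *
s=env.sense();print(np.round(s['q'],3))
R,p,a=grasp((547,-224.5),-.33,-30);togo(R,p+[0,0,90]);togo(R,p)"
```

```text
t 10.2 shift cm [ 5.29 -9.8  -2.14] turn deg [-0.22  1.09 -7.12] w 85.2 F [ 0.2 -0.4  0.4]
t 10.2 shift cm [  5.29  -9.8  -11.14] turn deg [-0.22  1.09 -7.12] w 85.2 F [ 0.2 -0.4  0.4]
time: 10.7
eef_pos: [531.2, -207.2, 122.5]
tool_rot: [[-0.838, 0.45, -0.307], [0.268, -0.15, -0.952], [-0.475, -0.88, 0.005]]
ft_force: [0.5, 0.5, 0.7]
grip_width: 85.7
[-0.502  0.262  2.074  0.267  0.328  1.148]
t 10.7 shift cm [ 1.02 -1.54 -2.28] turn deg [-0.26 -1.67 -1.01] w 85.7 F [0.5 0.5 0.7]
t 10.7 shift cm [  1.02  -1.54 -11.28] turn deg [-0.26 -1.67 -1.01] w 85.7 F [0.5 0.5 0.7]
```

```bash
python3 -m handwheel '[[[0.5,-0.8,-2,-0.2,-1,-0.5,0],[0.5,-0.7,-2,-0.1,-0.7,-0.5,0],[0,0,-2,0,0,0,0],[0,0,-2,0,0,0,0],[0,0,0,0,0,0,0]]]'
python3 -c "
from h import *
R,p,a=grasp((547,-224.5),-.33,-30);togo(R,p)"
```

```text
time: 11.2
eef_pos: [538.7, -216.2, 53.0]
tool_rot: [[-0.821, 0.472, -0.321], [0.283, -0.152, -0.947], [-0.496, -0.868, -0.009]]
ft_force: [0.1, -0.5, 0.3]
grip_width: 85.6
t 11.2 shift cm [ 0.27 -0.64 -4.32] turn deg [-0.57 -0.09 -0.18] w 85.6 F [ 0.1 -0.5  0.3]
```

```bash
python3 -m handwheel '[[[0.3,-0.6,-2,-0.5,0,-0.2,0],[0,0,-2,0,0,0,0],[0,0,0,0,0,0,0]]]'
python3 -c "
from h import *
R,p,a=grasp((547,-224.5),-.33,-30);togo(R,p)"
```

```text
time: 11.5
eef_pos: [543.0, -217.4, 39.2]
tool_rot: [[-0.818, 0.48, -0.318], [0.281, -0.149, -0.948], [-0.502, -0.865, -0.013]]
ft_force: [0.1, -0.1, 0.1]
grip_width: 85.3
t 11.5 shift cm [-0.16 -0.51 -2.94] turn deg [-0.66  0.37 -0.38] w 85.3 F [ 0.1 -0.1  0.1]
```

```bash
python3 -m handwheel '[[[0,0,0,0,0,0,0],[0,0,0,0,0,0,0]]]' | grep eef; python3 -c "
from h import *
s=env.sense();print(np.round(s['q'],3),np.round(s['qvel'],2));R,p,a=grasp((547,-224.5),-.33,-30);togo(R,p)"
```

```text
eef_pos: [543.3, -218.1, 39.9]
[-0.525  0.448  2.162  1.431  0.112 -0.03 ] [-0.    0.    0.    0.03 -0.   -0.03]
t 11.7 shift cm [-0.19 -0.45 -3.01] turn deg [-0.51  0.4  -0.51] w 85.1 F [0.  0.2 0.3]
```

```bash
python3 -m handwheel '[[[0,0,0,-1,-3,0,0],[0,0,0,-1,-3,0,0],[0,0,0,-1,-3,0,0],[0,0,0,-1,-3,0,0],[0,0,0,0,0,0,0]]]' | grep eef
python3 -m handwheel '[[[0,0,0,0,0,0,0],[0,0,0,0,0,0,0],[0,0,0,0,0,0,0]]]' | grep -E 'eef|force'; python3 -c "
from h import *
s=env.sense();print(np.round(s['q'],3),np.round(s['qvel'],2));R,p,a=grasp((547,-224.5),-.33,-40);togo(R,p)"
```

```text
eef_pos: [543.0, -201.9, 35.4]
eef_pos: [544.8, -202.8, 36.2]
ft_force: [-0.4, 0.2, 0.7]
[-0.54   0.479  2.237  2.296  0.233 -0.913] [-0.    0.    0.    0.02  0.   -0.02]
t 12.5 shift cm [-0.26 -2.   -2.58] turn deg [-4.22 -4.36 -1.9 ] w 85.3 F [-0.4  0.2  0.7]
```

```bash
python3 -m handwheel '[[[0,-0.5,0.2,-1,-1.1,-0.5,0],[0,-0.5,0.2,-1,-1.1,-0.5,0],[0,-0.5,0,-1,-1.1,-0.5,0],[-0.2,-0.5,0,-1,-1.1,-0.4,0],[0,0,0,0,0,0,0]]]' | grep -E 'eef|force'; python3 -c "
from h import *
s=env.sense();print(np.round(s['q'],3),np.round(s['qvel'],2));R,p,a=grasp((547,-224.5),-.33,-40);togo(R,p)"
```

```text
eef_pos: [541.6, -222.2, 39.1]
ft_force: [0.1, 0.5, -0.6]
[-0.555  0.518  2.307  2.749  0.392 -1.375] [ 0.   -0.01 -0.02 -0.06 -0.03  0.07]
t 13.0 shift cm [ 0.06 -0.06 -2.87] turn deg [-0.34 -0.06  0.05] w 85.5 F [ 0.1  0.5 -0.6]
```

```bash
python3 -m handwheel '[[[0,0,-0.9,0,0,0,0],[0,0,-0.9,0,0,0,0],[0,0,-0.8,0,0,0,0],[0,0,0,0,0,0,0]]]' | grep -E 'eef|force'
python3 - <<'E'
from h import *
s=env.sense();print(np.round(s['q'],3));R,p,a=grasp((547,-224.5),-.33,-40);togo(R,p)
ims=[eyes.get_image(c)[:,:,::-1] for c in('side','top')]
f=lambda i,x,y:cv2.resize(i[y:y+100,x:x+100],None,fx=4,fy=4,interpolation=cv2.INTER_CUBIC)
cv2.imwrite('pics/g2.png',np.hstack([f(ims[0],300,140),f(ims[1],330,165)]))
E
```

```text
eef_pos: [542.2, -222.3, 12.7]
ft_force: [-0.4, 0.8, 0.4]
[-0.555  0.593  2.327  2.82   0.482 -1.454]
t 13.4 shift cm [ 0.   -0.05 -0.23] turn deg [-0.34 -0.07  0.01] w 85.5 F [-0.4  0.8  0.4]
```

View pics/g2.png

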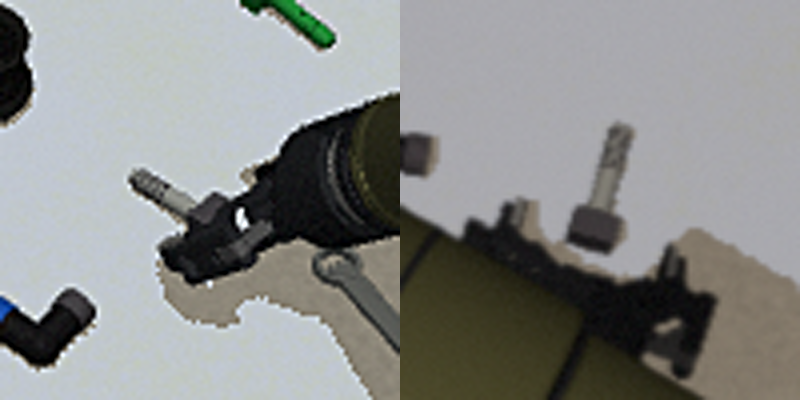

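The head at (597,228) is centred between the fingers at (520,…) and (672,…). q3 is near its limit, so I'll close here and lift straight up.

```bash
python3 -m handwheel '[[[0,0,0,0,0,0,0.3],[0,0,0,0,0,0,1],[0,0,0,0,0,0,1],[0,0,0,0,0,0,1],[0,0,0,0,0,0,1]]]' 70 | grep -E 'eef|force|width'
python3 -m handwheel '[[[0,0,0,0,0,0,1],[0,0,0,0,0,0,1]]]' | grep -E 'eef|force|width'
python3 -c "
from h import *
save_rel((547,-224.5),-.33)"
python3 -m handwheel '[[[0.2,0,1.5,0,0,0,1],[0.5,0,2,0,0,0,1],[0.5,0,2,0,0,0,1],[0.5,0,2,0,0,0,1],[0,0,0,0,0,0,1]]]' | grep -E 'eef|force|width'
python3 -c "
from h import *
s=env.sense();print(np.round(s['q'],3));R,p=chute(45,0,12,110);print(p);togo(R,p)"
```

```text
eef_pos: [542.2, -222.7, 14.2]
ft_force: [-2.0, 0.4, 3.7]
grip_width: 26.4
eef_pos: [542.2, -222.7, 14.2]
ft_force: [-3.0, 1.1, 5.8]
grip_width: 26.4
rel [-3.7  3.5  0. ]
eef_pos: [560.9, -223.3, 91.5]
ft_force: [0.7, 0.4, -2.2]
grip_width: 26.3
[-0.529  0.391  2.222  2.464  0.209 -1.056]
[409.35074772 152.26178201 283.94040511]
t 14.7 shift cm [-15.16  37.56  19.25] turn deg [ 3.02 64.07 28.93] w 26.3 F [ 0.7  0.4 -2.2]
```

```bash
python3 -m handwheel '[[[0.5,0,2,1.3,4,0,1],[0.5,0,2,1.3,4,0,1],[0.5,0,2,1.3,4,0,1],[0,0,2,1.3,4,0,1],[0,0,0,0,0,0,1]]]' | grep -E 'eef|force|width'
python3 -c "
from h import *
s=env.sense();print(np.round(s['q'],3));R,p=chute(45,0,12,110);togo(R,p)"
```

```text
eef_pos: [575.3, -193.5, 103.1]
ft_force: [-0.0, 0.2, -2.0]
grip_width: 26.2
[-0.519  0.356  2.16   1.601  0.203 -0.18 ]
t 15.2 shift cm [-16.6   34.57  18.09] turn deg [-2.4  61.48 28.71] w 26.2 F [-0.   0.2 -2. ]
```

```bash
python3 -m handwheel '[[[0,0,2,1,4,0,1],[0,0,2,1,4,0,1],[0,0,2,1,4,0,1],[0,0,2,1,4,0,1],[0,0,0,0,0,0,1]]]' | grep -E 'eef|force|width'
python3 -c "
from h import *
s=env.sense();print(np.round(s['q'],3));R,p=chute(45,0,12,110);togo(R,p)"
```

```text
eef_pos: [592.4, -174.3, 138.5]
ft_force: [0.4, -0.7, -1.2]
grip_width: 26.3
[-0.498  0.293  2.035  0.756  0.353  0.696]
t 15.7 shift cm [-18.31  32.65  14.54] turn deg [-6.07 57.29 28.43] w 26.3 F [ 0.4 -0.7 -1.2]
```

```bash
python3 -m handwheel '[[[-1,2,2,-0.5,4.8,2.4,1],[-1,2,2,-0.5,4.8,2.4,1],[-1.5,2.5,2,-0.5,4.8,2.4,1],[-1.5,2.5,2,-0.5,4.8,2.4,1],[-1.5,2.5,2,-0.5,4.8,2.4,1]]]' | grep -E 'eef|force|width'
python3 -m handwheel '[[[-1.5,3,2,-0.5,4.8,2.4,1],[-1.5,3,2,-0.5,4.8,2.4,1],[-1.5,3,1,-0.5,4.8,2.4,1],[-1.5,3,1,-0.5,4.8,2.4,1],[-1.5,3,0,-0.5,4.8,2.4,1]]]' | grep -E 'eef|force|width'
python3 -c "
from h import *
s=env.sense();print(np.round(s['q'],3));R,p=chute(45,0,12,110);togo(R,p)"
```

```text
eef_pos: [529.7, -57.7, 230.5]
ft_force: [0.7, -0.1, -2.4]
grip_width: 26.1
eef_pos: [455.2, 93.4, 291.2]
ft_force: [0.0, 0.6, -2.2]
grip_width: 26.2
[0.108 0.228 1.488 0.004 1.643 1.528]
t 16.7 shift cm [-4.58  5.89 -0.72] turn deg [-2.68 10.4   4.84] w 26.2 F [ 0.   0.6 -2.2]
```

```bash
python3 -m handwheel '[[[-1.5,2,0,-0.9,3.5,1.6,1],[-1.5,2,-0.3,-0.9,3.5,1.6,1],[-1.5,1.9,-0.3,-0.9,3.4,1.6,1],[0,0,0,0,0,0,1],[0,0,0,0,0,0,1]]]' | grep -E 'eef|force|width'
python3 -c "
from h import *
R,p=chute(45,0,12,60);togo(R,p);R,p=chute(45,0,12,40);togo(R,p);R,p=chute(45,0,10,0);togo(R,p)"
```

```text
eef_pos: [410.0, 149.4, 283.5]
ft_force: [0.1, -0.2, -2.2]
grip_width: 26.4
t 17.2 shift cm [ 1.6   0.69 -4.65] turn deg [0.42 0.05 0.18] w 26.4 F [ 0.1 -0.2 -2.2]
t 17.2 shift cm [ 2.26  0.85 -6.53] turn deg [0.42 0.05 0.18] w 26.4 F [ 0.1 -0.2 -2.2]
t 17.2 shift cm [  3.51   1.15 -10.47] turn deg [0.42 0.05 0.18] w 26.4 F [ 0.1 -0.2 -2.2]
```

```bash
python3 -m handwheel '[[[0.8,0.3,-2.3,0.2,0,0.1,1],[0.8,0.3,-2.3,0.2,0,0.1,1],[0.3,0.1,-0.9,0,0,0,1],[0.3,0.1,-0.9,0,0,0,1],[0,0,0,0,0,0,1]]]' | grep -E 'eef|force|width'
python3 -c "
from h import *
R,p=chute(45,0,10,0);togo(R,p);check('pics/k4.png')"
```

```text
eef_pos: [433.1, 154.6, 220.8]
ft_force: [0.4, 0.1, -1.4]
grip_width: 26.3
t 17.7 shift cm [ 1.2   0.63 -4.2 ] turn deg [0.47 0.28 0.36] w 26.3 F [ 0.4  0.1 -1.4]
held origin in track [-29.7  -3.3  42.5] tip [12.9 -4.   0.2] lean 45.2
```

View pics/k4.png

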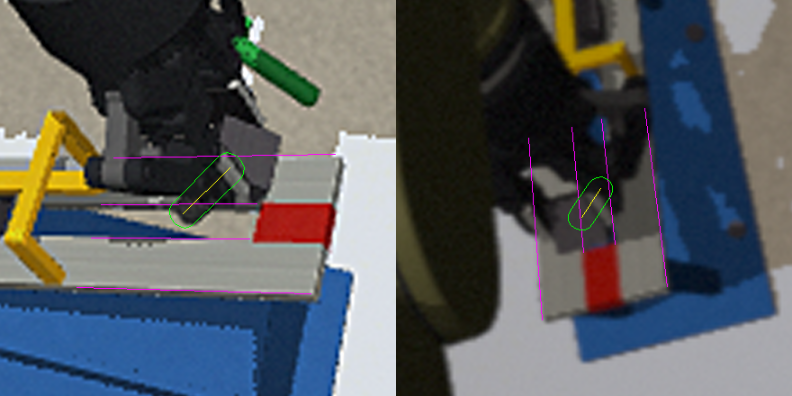

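The held bolt is about 3.5 mm to the −y side of the slot (rail contact risk), so I'll raise it slightly and correct before inserting.

```bash
python3 -m handwheel '[[[-0.1,0.4,0.4,0.4,0.3,0.3,1],[0,0,0,0,0,0,1],[0,0,0,0,0,0,1]]]' | grep -E 'eef|force|width'
python3 -c "
from h import *
B,o=held();print(TR.T@(o-TO),TR.T@(o-60*B[:,2]-TO));R,p=chute(45,0,10,0);togo(R,p)"
```

```text
eef_pos: [432.6, 158.9, 226.2]
ft_force: [0.4, 0.1, -1.7]
grip_width: 26.0
[-31.51324516   0.93202195  47.64681022] [11.01302325  0.74650002  5.32090708]
t 18.1 shift cm [ 1.25  0.21 -4.74] turn deg [0.14 0.17 0.04] w 26.0 F [ 0.4  0.1 -1.7]
```

```bash
python3 -m handwheel '[[[0.3,0,-1,0,0,0,1],[0.3,0.05,-1,0,0,0,1],[0,0,0,0,0,0,1]]]' | grep -E 'eef|force|width'
python3 -c "
from h import *
B,o=held();print(TR.T@(o-TO),TR.T@(o-60*B[:,2]-TO));R,p=chute(45,0,10,0);togo(R,p)"
```

```text
eef_pos: [437.8, 158.9, 203.7]
ft_force: [0.1, -0.5, -1.8]
grip_width: 26.0
[-17.41110684  -0.24959618  29.36570621] [ 24.92111919  -0.46303735 -13.15413718]
t 18.4 shift cm [ 0.73  0.2  -2.49] turn deg [ 0.22 -0.08  0.07] w 26.0 F [ 0.1 -0.5 -1.8]
```

```bash
python3 -m handwheel '[[[0.3,0.1,-0.8,0,0,0,1],[0.3,0.1,-0.8,0,0,0,1],[0.1,0,-0.5,0,0,0,1],[0,0,0,0,0,0,1]]]' | grep -E 'eef|force|width'
python3 -m handwheel '[[[0,0,-0.3,0,0,0,1],[0,0,0,0,0,0,1]]]' | grep -E 'eef|force|width'
python3 -c "
from h import *
B,o=held();print(TR.T@(o-TO),TR.T@(o-60*B[:,2]-TO));R,p=chute(45,0,10,0);togo(R,p)"
```

```text
eef_pos: [445.0, 161.0, 183.5]
ft_force: [1.1, 0.2, -1.4]
grip_width: 26.5
eef_pos: [445.2, 161.1, 181.3]
ft_force: [-0.1, -0.7, -2.2]
grip_width: 26.1
[-0.97044973  0.14799969 12.3805159 ] [ 41.4754839   -0.05797724 -30.02585498]
t 19.0 shift cm [-0.01 -0.02 -0.26] turn deg [0.17 0.07 0.07] w 26.1 F [-0.1 -0.7 -2.2]
```

```bash
python3 -m handwheel '[[[0,0,-0.3,0,0,0,1],[0,0,0,0,0,0,1],[0,0,0,0,0,0,0.3],[0,0,0,0,0,0,0.3],[0,0,0,0,0,0,0.3]]]' | grep -E 'eef|force|width'
python3 -m handwheel '[[[0,0,0,0,0,0,0.3],[0,0,0,0,0,0,0.3],[0,0,0,0,0,0,0.3],[0,0,0,0,0,0,0.3],[0,0,0,0,0,0,0.3]]]' | grep -E 'eef|force|width'
python3 -m handwheel '[[[0,0,4,0,0,0,0.3],[0,0,4,0,0,0,0.3],[0,0,4,0,0,0,0.3],[-1,-4,3,0,0,0,0.3],[-1,-4,2,0,0,0,0.3]]]' | grep -E 'eef|force|width'
python3 -m handwheel '[[[-1,-4.5,0,0,0,0,0.3],[-1,-4.5,0,0,0,0,0.3],[-1,-4.5,0,0,0,0,0.3],[0,-4.5,0,0,0,0,0.3],[0,0,0,0,0,0,0.3]]]' | grep -E 'eef|force|width'
python3 - <<'E'
from h import *
ims=[eyes.get_image(c)[:,:,::-1] for c in('side','top')]
f=lambda i,x,y:cv2.resize(i[y:y+120,x:x+120],None,fx=3.3,fy=3.3,interpolation=cv2.INTER_CUBIC)
cv2.imwrite('pics/r2.png',np.hstack([f(ims[0],215,240),f(ims[1],160,180)]))
for c in CM:
  for d in eyes.landmark_of(c,'bolt_a'):
    t=TR.T@(np.array(d['at'])-TO)
    if abs(t[1])<40: print(c,np.round(t),round(d['p'],2))
  for l in('elbow','y_block','boot','wrench','jar'):
    print(l,[np.round(d['at']).tolist() for d in eyes.landmark_of(c,l)[:1]])
E
```

```text
eef_pos: [445.5, 161.2, 178.8]
ft_force: [-1.0, 0.4, -0.3]
grip_width: 60.0
eef_pos: [445.3, 161.1, 178.5]
ft_force: [0.3, 0.4, -0.6]
grip_width: 59.5
eef_pos: [426.1, 81.7, 350.0]
ft_force: [0.7, -0.4, 0.2]
grip_width: 59.8
eef_pos: [395.0, -102.3, 348.1]
ft_force: [0.6, 0.3, 0.5]
grip_width: 59.9
side [152.  -4.   0.] 0.59
side [101.   1.   4.] 0.54
side [127.  -1.   0.] 0.49
elbow [[590.0, -84.0, 1.0]]
y_block [[752.0, 22.0, -0.0]]
boot [[740.0, -265.0, 0.0]]
wrench [[392.0, -185.0, -2.0]]
jar [[733.0, -151.0, -1.0]]
top [99.  1. -4.] 0.46
top [122.  -1.  -4.] 0.45
elbow []
y_block []
boot [[739.0, -270.0, 3.0]]
wrench [[390.0, -196.0, 1.0]]
jar []
```

View pics/r2.png

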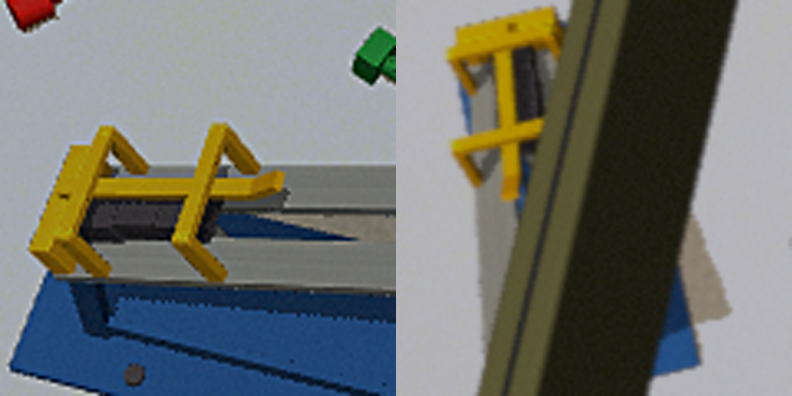

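The three heads form a dark row under the keeper, from (95,215) to (215,215) in the side crop. Their origins are at about 152, 127 and 100 mm down the track. The gripper is well clear, so I'm handing in.

```bash
python3 -c "
from plant import env
print(env.sense()['time']);print(env.job_done())"
```

```text
21.7
the job is handed in; nothing more can be done
None
```

I loaded both dark bolts through the throat, tip first and leaning about 45° uphill. Each slid down under the keeper when I let go, and I handed the job in at 21.7 s.

- **Queue:** the last side picture shows three heads lined up against the stop. The network puts their origins about 152, 127 and 100 mm down the track, within 4 mm of the centre line and 4 mm of the rails' face (its accuracy is about 4 mm).
- **Top camera:** it confirmed only two of the three heads, because the arm and keeper hid part of the view.
- **Tips and rest:** I did not measure the shank tips or the bolts' speed directly.
- **Other parts:** the side camera found all five. Only the elbow was measured at the start, and it reads unmoved. The robot never went near the y_block, boot or jar. I felt no contact with the wrench, but the two cameras place it 11 mm apart.
- **Problems on the way:** on the second bolt the wrist stalled at a singularity and joint 3 came to 2.327 of its 2.33 limit. The second bolt was also about 3.5 mm off the slot, which I corrected before inserting. The wrist force readings I took stayed under 10 N.

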